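Zero and set the depth stop of a bridge-routing fixture

ROBOT

A 6-joint arm with a two-finger parallel gripper is mounted at the origin on the work surface. World frame = base frame: x ahead of the robot, y to its left, z up, the work surface at z = 0. Lengths are in m, angles in rad, forces in N, time in s.
With the tool pointing down it reaches from about 0.3 to 0.75 m from the base axis. Payload 8.5 kg.
Tool frame: the origin (TCP) lies between the finger pads; the fingertips stand 11 mm ahead of it and the grasp point (between the pads) lies 8 mm behind it; z points along the fingers, y is the line along which they close (so a half turn about z gives the same grasp; the last joint's range is limited). The gripper opens to 88 mm and grips with 3 to 60 N. Pads are 18 mm wide; open, the fingers measure 123 mm over their backs; the gripper's body (75 mm by 187 mm) begins 45 mm behind the grasp point.
Start: joints at [1.064, 0.381, 1.297, -0, 1.464, -0.215], TCP at [0.158, 0.527, 0.25] pointing down, gripper open.
Joint ranges: [-3.11, 3.11], [-0.89, 2.33], [0.22, 2.48], [-1.42, 4.56], [0.17, 2.85], [-2.88, 2.88]. Speed limits (rad/s): [2.39, 2.39, 3.14, 3.14, 3.14, 3.14].

INTERFACE

Orientations are given as a unit quaternion [w, x, y, z].
In Python, from bench import * gives the robot as it stands.
- The arm moves only by the shell command python3 -m pendant 'ROWS' [OPENING] [FORCE]. ROWS is JSON, one flat list of numbers, 6 for each row, row after row: the shift along the tool's x, y, z scaled (see below), then the turn, a rotation vector about the tool's x, y, z scaled (see below). A call has 1 to 12 rows; each row is the pose to reach, as a shift and turn from the pose commanded when the call began, along the tool's axes at that moment, turning the shorter way round; what a row does not reach only later rows make up. The controller multiplies each number of a shift by 0.25 m and each number of a turn by 180 degrees. A row lasts 1/8 s, in which the tool goes at most 62.5 mm and 10.7 degrees, less where a joint would pass 70% of its speed; a pose out of reach is approached as far as the arm can. A call with a number of a shift or a turn outside -1 to 1 is refused whole. A call with a gripper value outside its range is refused whole. OPENING is the closure, from -1 (fully open) to 1 (shut), set as the call begins (- or left out, the last holds). The fingers move at their own pace and stop on an object; FORCE is the grip in N (left out, the last holds). Time passes only in rows, so rows that repeat a pose let the fingers close. It gives the time, the measured TCP pose, the force, the opening and the grip force at its end, in the units of the state.
- read_state(): the state, without advancing time (a new reading comes with each control period).
- read_camera(name): name is "scene" or "top" or "wrist"; returns the picture (420x560x3 uint8, red, green, blue); there is no depth.
- camera_model(name): a dict with "fov_y" (degrees; the focal length in pixels is half the picture's height over the tangent of half this angle, whatever the lens; pixels are square), "cx", "cy" (the principal point, pixels), "k1" (the pictures are not rectified: a ray, as slopes to the right and down, at radius r is drawn at 1 + k1 r^2 times it, then the intrinsics apply), "T" (4x4, takes a point from camera to world coordinates). Camera axes: x right, y up, looking along -z (the intrinsics and any distortion apply to the point x, -y, -z); pixel columns grow to the right and rows downward; lengths in m; the calibration is good to about 2 mm. A picture is of the moment at which its call begins: read the wrist's pose just before it. camera_model takes no time and is no camera call; for the wrist camera it gives the pose at the moment of the call.
- close_job(): hands the job in; it is judged then, once.
Trained networks look in the newest picture that a camera, given by its name, has taken for a name from the list of things; names that differ only in an ending like _2 or _b are one class to them, and where a whole thing is asked for, a point or a joint stands for the part that bears it (a point fixed in the world has none). Each returns a list of dicts, best first, with "confidence" (0 to 1); they miss things now and then, are a little off and sometimes report something else, mostly with a low value. They report only what shows in the picture. A call takes as long as a camera call. They do not tell look-alikes from the thing itself.
- regions_of(camera, target): "mask" (420x560 bool, what is visible of it) and "centre" ([column, row] in pixels, amid what is visible of it).
- place_of(camera, target): "centre" ([column, row] in pixels: a listed point, or the origin of a listed thing).
The state is a dict: "clock": time; "qpos": joint angles; "qvel": joint speeds; "tau": joint torques, N m; "ee_pos": TCP position; "eef_rot": TCP orientation; "ft_force": force on the tool from outside, world axes, zero at the start; "wrist_torque": the same for the moment, N m; "width": finger opening in m; "grip_force": force on a finger pad.
Only numpy, scipy, OpenCV 4.12 (cv2) and the standard library are available. Lean on these libraries where they do the work, as an engineer would, in place of code of your own. Each camera call takes 0.05 s, during which the arm holds its last target. There are 200 camera calls.

TASK

One bay of the routing fixture holds the dark wooden guitar bridge, the other only a cork sanding block. Screw the knurled brass depth-stop cap opposite the bridge down (clockwise from above) until it bottoms out on its collar, then back it off a quarter turn and finish still gripping it there, as for someone about to lock it. Leave the other cap, the bridge, the sanding block and everything else on the bench as they are.

Things in the scene. Friction and masses are not known exactly. Their poses are not given: they have to be found in the camera images.
- fixture: fixed plywood routing fixture, 220 x 360 x 18 mm; origin: centre of its underside on the bench, x away from the robot at yaw 0, y along its length. On its +x half lie two bays (48 x 158 mm inside) between 7 mm high aluminium fences; on its -x half, facing each bay, stands a depth stop with a brass cap (axes at x = -50, y = +90 and -90 mm).
- bay_a (a point): centre of the floor of bay a (fixture x = 45, y = +90 mm, z = 18 mm); cap a belongs to this bay
- bay_b (a point): centre of the floor of bay b (fixture x = 45, y = -90 mm, z = 18 mm); cap b belongs to this bay
- cap_a: knurled brass cap of depth stop a (fixture +y end): round, 36 mm diameter, 31 mm tall, straight side up to 27 mm, closed top, axis upright, captive on a threaded stud. Origin: centre of its underside; moves up and down with the thread, does not turn. Fully home its underside sits on a fixed 28 mm wide steel collar, 56 mm above the bench; the 46 mm square block below the collar ends at 48 mm.
- cap_a_turn (a joint): turn of cap a in rad: 0 = bottomed out hard on its collar, growing as it is unscrewed (counter-clockwise seen from above, 6 mm rise per 6.28 rad; clockwise screws it down). It starts 2.2 to 4.6 rad up. Thread friction about 0.05 N m, so it stays where it is left; at 0 it stops dead and a moderate grip (about 25 N) slips round it if turned on.
- mark_a (a point): outer end of the dark index line on top of cap a, 15 mm from its axis, 31 mm above its underside; turns with the cap.
- cap_b: knurled brass cap of depth stop b (fixture -y end): round, 36 mm diameter, 31 mm tall, straight side up to 27 mm, closed top, axis upright, captive on a threaded stud. Origin: centre of its underside; moves up and down with the thread, does not turn. Fully home its underside sits on a fixed 28 mm wide steel collar, 56 mm above the bench; the 46 mm square block below the collar ends at 48 mm.
- cap_b_turn (a joint): turn of cap b in rad: 0 = bottomed out hard on its collar, growing as it is unscrewed (counter-clockwise seen from above, 6 mm rise per 6.28 rad; clockwise screws it down). It starts 2.2 to 4.6 rad up. Thread friction about 0.05 N m, so it stays where it is left; at 0 it stops dead and a moderate grip (about 25 N) slips round it if turned on.
- mark_b (a point): outer end of the dark index line on top of cap b, 15 mm from its axis, 31 mm above its underside; turns with the cap.
- bridge: dark hardwood guitar bridge, loose, 36 x 134 mm, 11 mm high in the middle 70 mm and 6 mm at its two wings, with a row of six small pin holes; it lies in one of the two bays. Origin: centre of its underside, y along its length.
- sanding_block: plain cork sanding block, loose, 38 x 75 x 28 mm, parked in the other bay. Origin: centre of its underside.
- glue_jar: bystander: closed glue jar, 60 mm diameter, 75 mm tall, standing on the bench left of the fixture; origin at the centre of its underside
- screwdriver: bystander: screwdriver lying on the bench left of the fixture, beyond the jar; origin at its underside
- rotary_tool: bystander: black hand-held rotary tool, 190 x 48 x 48 mm, lying on the bench right of the fixture; origin under its middle
Things that resemble listed ones, but are neither listed nor needed, are in the scene too. What is shaped like the bridge but green, grey or pink is not meant.

How it is judged:
On the way:
1. the cap opposite the bridge is screwed down until it bottoms out (((horizontal distance between bridge and bay_a below 0.02 m and value of joint cap_a_turn below 0.06 rad) or (horizontal distance between bridge and bay_b below 0.02 m and value of joint cap_b_turn below 0.06 rad))), for 0.2 s.
At the end, for the whole second after the job is handed in: After bottoming out (turn under 0.06 rad), the cap opposite the bridge rests (under 0.05 rad/s) at 1.571 +- 0.3 rad from home, gripped by the fingers (over 2 N); bridge within 20 mm of its bay's centre; other cap's mark within 8 mm of its start (((horizontal distance between bridge and bay_a below 0.02 m and value of joint cap_a_turn between 1.271 and 1.871 rad and velocity of joint cap_a_turn between -0.05 and 0.05 rad/s and contact force between the fingers and cap_a above 2 N and distance of mark_b from where it was at the start of the episode below 0.008 m) or (horizontal distance between bridge and bay_b below 0.02 m and value of joint cap_b_turn between 1.271 and 1.871 rad and velocity of joint cap_b_turn between -0.05 and 0.05 rad/s and contact force between the fingers and cap_b above 2 N and distance of mark_a from where it was at the start of the episode below 0.008 m))); the arm keeps its last pose, push and grip.
It fails at once if the cap opposite the sanding block is turned (its mark moves over 8 mm) ((horizontal distance between bridge and bay_a below 0.02 m and distance of mark_b from where it was at the start of the episode above 0.008 m) or (horizontal distance between bridge and bay_b below 0.02 m and distance of mark_a from where it was at the start of the episode above 0.008 m)).
It fails at once if the bridge, the sanding block or a bystander is pushed more than 15 mm (distance of any of bridge, sanding_block, glue_jar, screwdriver, rotary_tool from where it was at the start of the episode above 0.015 m).
It also fails if it takes over 70 s, if anything falls off the work surface, if the arm or the gripper's body presses on something with over 40 N, if the wrist force passes 120 N, or if a joint passes its speed limit or range.

## Working session

There is one attempt and no reset: what is moved stays moved. The work goes in short steps, Python scripts to look and compute and a shell command to move; the robot and the scene stay as the last step left them, time stands still between calls to the robot, and variables do not carry over. Pictures are saved under pics/ and viewed, at most 10 in all, crops included, and the job is handed in when it is done.

```bash
ls; mkdir -p pics
python3 - <<'E'
from bench import *
import cv2,numpy as np
s=read_state();print(s)
a=read_camera("top");cv2.imwrite("pics/top.png",a[:,:,::-1])
b=read_camera("scene");cv2.imwrite("pics/scene.png",b[:,:,::-1])
for n in("top","scene","wrist"):print(n,camera_model(n))
for c in("top","scene"):
  for t in("bridge","cap_a","sanding_block","bay_a","mark_a","fixture"):
    try:print(c,t,[(np.round(d["centre"],1).tolist(),round(d["confidence"],2)) for d in place_of(c,t)])
    except Exception as e:print(c,t,e)
E
```

```text
pics
{'clock': 0.0, 'qpos': array([ 1.06370531e+00,  3.81181149e-01,  1.29827569e+00,  2.30534615e-05,
        1.46357695e+00, -2.15273529e-01]), 'qvel': array([ 0.00052259,  0.00129897, -0.00054733,  0.00092721, -0.00109549,
       -0.0004237 ]), 'tau': array([-1.45764461e-03, -4.37917721e+01, -2.24557614e+01,  7.12553342e-02,
        3.52117571e-02, -1.35431542e-04]), 'ee_pos': array([0.15808111, 0.52651286, 0.24914069]), 'eef_rot': array([-2.65354481e-04,  1.45392770e-01,  9.89373753e-01, -6.70025927e-04]), 'ft_force': array([0.73480064, 0.07182558, 0.14891467]), 'wrist_torque': array([0.0382855 , 0.03617426, 0.02397957]), 'grip_force': 0.0, 'width': 0.08798558791526087}
top {'fov_y': 47.42796462551403, 'cx': 285.0830185903063, 'cy': 209.53942418045568, 'k1': -0.03898344377508965, 'T': array([[ 0.05881165,  0.97413743, -0.21816839,  0.29309475],
       [-0.99826613,  0.05792243, -0.01047483, -0.00337393],
       [ 0.00243292,  0.21840616,  0.97585492,  1.33033209],
       [ 0.        ,  0.        ,  0.        ,  1.        ]])}
scene {'fov_y': 42.80306648994155, 'cx': 277.828661063
[... 817 characters left out ...]
_a [([229.1, 239.0], 0.72), ([294.5, 256.9], 0.72), ([300.7, 226.4], 0.48)]
top sanding_block [([237.3, 208.5], 0.71), ([302.5, 227.3], 0.19)]
top bay_a [([301.5, 229.5], 0.56)]
top mark_a [([302.4, 255.6], 0.71), ([302.1, 227.2], 0.55)]
top fixture [([266.8, 232.7], 0.96)]
scene bridge [([301.8, 329.7], 0.92), ([349.4, 279.5], 0.83), ([267.3, 233.9], 0.69), ([197.1, 285.4], 0.67), ([152.8, 243.9], 0.66)]
scene cap_a [([243.8, 195.9], 0.78), ([301.8, 160.6], 0.51)]
scene sanding_block [([327.5, 196.8], 0.73)]
scene bay_a [([268.5, 233.3], 0.77)]
scene mark_a [([240.0, 191.4], 0.57), ([296.7, 151.0], 0.48), ([301.3, 160.5], 0.28)]
scene fixture [([287.8, 205.9], 0.61), ([267.5, 234.4], 0.51)]
```

View pics/top.png

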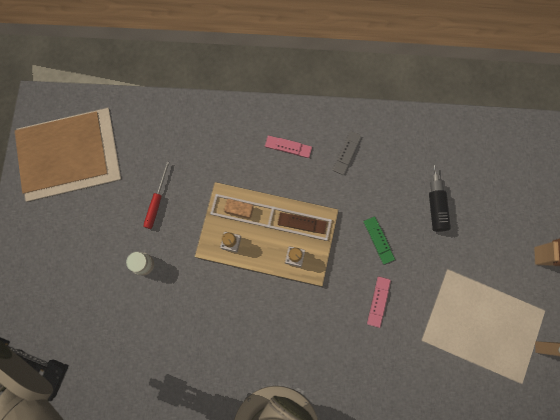

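View pics/scene.png

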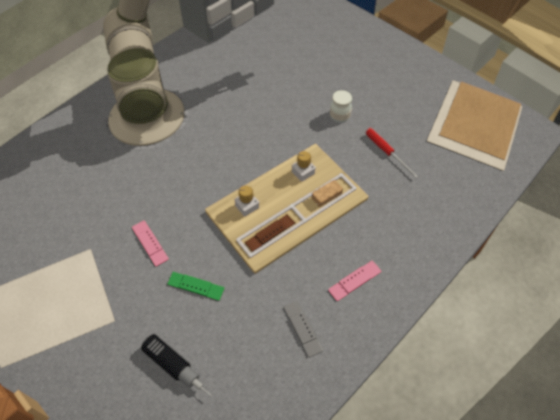

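The dark bridge is in the right bay, which is bay b (top 302,223; scene 270,233). The cork block is in the left bay (top 239,208). The look-alikes lie outside the fixture: pink at top (289,147) and (379,302), grey (347,155), green (379,240). The candidate caps are at top (229,240), opposite the cork, and (295,256), opposite the bridge. I choose the latter, cap b, and will measure it and check it in a crop.

```bash
cat > h.py <<'E'
import numpy as np,cv2
from bench import *
def ray(m,uv):
    f=210/np.tan(np.radians(m["fov_y"])/2)
    K=np.array([[f,0,m["cx"]],[0,f,m["cy"]],[0,0,1.]])
    p=cv2.undistortPoints(np.array([[uv]],float),K,np.array([m["k1"],0,0,0.]))[0,0]
    T=np.array(m["T"]);d=T[:3,:3]@np.array([p[0],-p[1],-1.]);return T[:3,3],d
def onz(m,uv,z):
    o,d=ray(m,uv);return o+d*(z-o[2])/d[2]
def proj(m,P):
    f=210/np.tan(np.radians(m["fov_y"])/2)
    T=np.array(m["T"]);c=T[:3,:3].T@(np.array(P)-T[:3,3]);x,y=c[0]/-c[2],-c[1]/-c[2];s=1+m["k1"]*(x*x+y*y)
    return np.array([m["cx"]+f*x*s,m["cy"]+f*y*s])
E
python3 - <<'E'
from h import *
m=camera_model("top")
c=[onz(m,p,.018) for p in((219,184),(338,209),(323,283),(196,257))]
C=np.mean(c,0);y=(c[0]+c[3]-c[1]-c[2])[:2];y/=np.linalg.norm(y);x=np.array([y[1],-y[0]])
print(np.round(c,3),C,"yaw",np.arctan2(x[1],x[0]))
for n,s in(("a",1),("b",-1)):
  P=np.r_[C[:2]-.05*x+s*.09*y,.090];print("pred cap",n,P,proj(m,P),proj(camera_model("scene"),P))
for cam in("top","scene"):
  mm=camera_model(cam);read_camera(cam)
  for r in regions_of(cam,"cap_b")[:3]:print(cam,r["centre"],r["confidence"],r["mask"].sum(),onz(mm,r["centre"],.078))
im=cv2.imread("pics/top.png")[170:300,180:350];sc=cv2.imread("pics/scene.png")[135:275,195:375]
cv2.imwrite("pics/crop.png",np.vstack([cv2.resize(im,(390,298),interpolation=2),cv2.resize(sc,(390,300),interpolation=2)]))
E
```

```text
[[ 0.65   0.203  0.018]
 [ 0.597 -0.138  0.018]
 [ 0.388 -0.104  0.018]
 [ 0.438  0.248  0.018]] [0.5181897 0.0521252 0.018    ] yaw -0.14752363148813405
pred cap a [0.48196181 0.14849709 0.09      ] [230.36863702 239.3205586 ] [301.67558453 156.71785631]
pred cap b [ 0.45550377 -0.02954777  0.09      ] [297.61536646 253.35859462] [243.64437092 192.38805333]
top [295.2, 253.5] 0.65 155 [ 0.45632699 -0.02347584  0.078     ]
top [228.0, 243.1] 0.49 152 [0.47334415 0.15538218 0.078     ]
scene [242.3, 191.3] 0.68 230 [ 0.44426064 -0.024241    0.078     ]
scene [302.5, 155.8] 0.56 222 [0.47521543 0.15953099 0.078     ]
scene [342.4, 106.9] 0.41 576 [0.43732791 0.36388241 0.078     ]
```

View pics/crop.png

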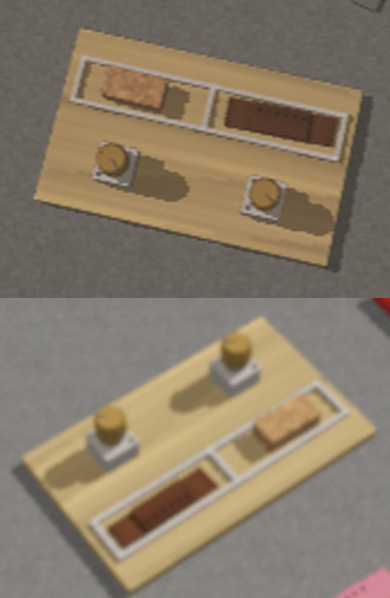

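The crop confirms it: dark bridge with pin holes in bay b, cork block in bay a. Cap b (crop 264,193) faces the bridge. Moving above it, with the wrist wound back to allow a long clockwise turn.

```bash
python3 -m pendant '[-0.22,-0.22,0,0,0,0,-0.44,-0.44,0,0,0,0,-0.66,-0.66,0,0,0,0,-0.88,-0.88,0,0,0,0,-0.88,-0.88,0,0,0,0,-0.88,-0.88,0,0,0,0]' -1 25
python3 -m pendant '[-0.22,-0.22,0.04,0,0,-0.05,-0.44,-0.44,0.08,0,0,-0.1,-0.66,-0.66,0.12,0,0,-0.15,-0.88,-0.89,0.16,0,0,-0.2,-0.88,-0.89,0.2,0,0,-0.25,-0.88,-0.89,0.2,0,0,-0.3,-0.88,-0.89,0.2,0,0,-0.35,-0.88,-0.89,0.2,0,0,-0.35,-0.88,-0.89,0.2,0,0,-0.35]'
cat > look.py <<'E'
from h import *
import sys
from scipy.spatial.transform import Rotation as Rn
s=read_state();m=camera_model("wrist");im=read_camera("wrist")
cv2.imwrite(sys.argv[1],im[:,:,::-1])
print(s["clock"],s["qpos"].round(3),s["ee_pos"].round(4),s["eef_rot"].round(4))
q=s["eef_rot"];R=Rn.from_quat([q[1],q[2],q[3],q[0]]).as_matrix()
for t in("cap_b","mark_b"):
  for r in place_of("wrist",t)[:2]:
    P=onz(m,r["centre"],.0595 if t=="cap_b" else .0905);print(t,np.round(r["centre"],1),round(r["confidence"],2),P.round(4),"tool shift/0.25",(R.T@(P-s["ee_pos"])/.25).round(3))
for r in regions_of("wrist","cap_b")[:2]:
    mk=r["mask"];print("mask",np.round(r["centre"],1),r["confidence"],mk.sum(),onz(m,r["centre"],.0905).round(4))
print("proj top centre of TCP xy",proj(m,np.r_[s["ee_pos"][:2],.0905]))
E
python3 look.py pics/w1.png
```

```text
clock: 1.65
ee_pos: [0.3074, 0.25, 0.25]
eef_rot: [0.0, 0.149, 0.989, -0.0]
ft_force: [-0.8, 0.7, -0.8]
width: 0.0879
grip_force: 0.0
clock: 2.78
ee_pos: [0.4523, -0.0227, 0.1999]
eef_rot: [0.0, -0.392, 0.92, -0.0]
ft_force: [-0.2, -0.7, -0.9]
width: 0.088
grip_force: 0.0
2.775 [-0.313  0.26   1.638  0.     1.244 -2.69 ] [ 0.4523 -0.0227  0.1999] [ 1.000e-04 -3.923e-01  9.198e-01 -0.000e+00]
cap_b [279.  208.3] 0.77 [ 0.454  -0.0232  0.0595] tool shift/0.25 [-0.003 -0.006  0.562]
cap_b [380. 346.] 0.74 [0.4802 0.1531 0.0595] tool shift/0.25 [-0.585  0.406  0.562]
mark_b [393.4 356.7] 0.83 [0.47   0.1455 0.0905] tool shift/0.25 [-0.534  0.414  0.438]
mark_b [281.4 199.5] 0.59 [ 0.442  -0.0326  0.0905] tool shift/0.25 [0.057 0.002 0.438]
mask [384.4 357.9] 0.69 1371 [0.4768 0.1407 0.0905]
mask [280.5 212.5] 0.63 1737 [ 0.4498 -0.0255  0.0905]
proj top centre of TCP xy [280.72053216 216.97521853]
```

View pics/w1.png

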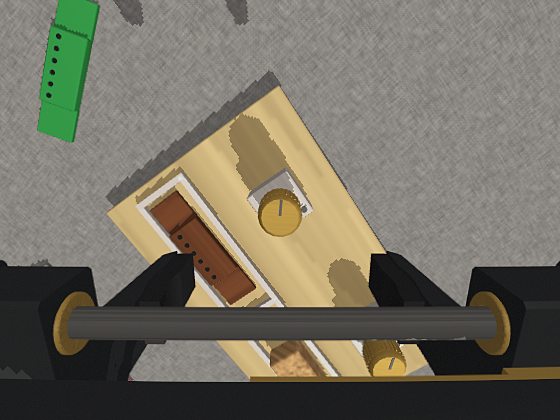

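The wrist view shows cap b's top centred at about (280,217), exactly where the TCP projects. Its index line points up, ending at (281,200). Descending and closing gently.

```bash
python3 -m pendant '[0,0,0.2,0,0,0,0,0,0.35,0,0,0,0,0,0.45,0,0,0,0,0,0.53,0,0,0,0,0,0.53,0,0,0]' -1 8
python3 -m pendant '[0,0,0,0,0,0,0,0,0,0,0,0,0,0,0,0,0,0,0,0,0,0,0,0,0,0,0,0,0,0,0,0,0,0,0,0]' 1 8
python3 -c "
from bench import *
s=read_state();print(s['qpos'],s['ft_force'],s['wrist_torque'],s['width'],s['grip_force'])"
```

```text
clock: 3.6
ee_pos: [0.4518, -0.0233, 0.0665]
eef_rot: [-0.001, -0.393, 0.92, 0.001]
ft_force: [-0.0, -0.8, -0.3]
width: 0.0882
grip_force: 0.0
clock: 4.35
ee_pos: [0.453, -0.0242, 0.0674]
eef_rot: [0.001, -0.393, 0.92, -0.001]
ft_force: [2.5, -3.5, -0.9]
width: 0.0356
grip_force: 8.0
[-3.15041667e-01  4.56991437e-01  1.81781176e+00 -7.46142848e-04
  8.64910076e-01 -2.69311940e+00] [ 2.50728014 -3.45456085 -0.93342289] [-0.46078832 -0.43566217  0.03604481] 0.03557382054519927 7.998738249298185
```

```bash
cat > st.py <<'E'
from bench import *
import numpy as np
from scipy.spatial.transform import Rotation as Rn
s=read_state();q=s["eef_rot"];R=Rn.from_quat([q[1],q[2],q[3],q[0]]).as_matrix()
print("q",s["qpos"].round(3),"F tool",(R.T@s["ft_force"]).round(2),"M tool",(R.T@s["wrist_torque"]).round(3),"yaw",np.arctan2(R[1,0],R[0,0]).round(3),"grip",round(s["grip_force"],1))
E
python3 -m pendant '[0,-0.004,0,0,0,0.05,0,-0.004,0.001,0,0,0.1,0,-0.004,0.002,0,0,0.15,0,-0.004,0.002,0,0,0.2,0,-0.004,0.003,0,0,0.25,0,-0.004,0.004,0,0,0.3,0,-0.004,0.004,0,0,0.35,0,-0.004,0.005,0,0,0.4,0,-0.004,0.005,0,0,0.45,0,-0.004,0.006,0,0,0.5,0,-0.004,0.006,0,0,0.5]' 1 20
python3 st.py
```

```text
clock: 5.72
ee_pos: [0.453, -0.023, 0.0658]
eef_rot: [-0.0, 0.373, 0.928, 0.001]
ft_force: [2.5, 9.9, 1.8]
width: 0.035
grip_force: 20.0
q [-0.314  0.46   1.819  0.003  0.863 -1.122] F tool [ 5.03  8.86 -1.76] M tool [-1.337  0.757 -0.016] yaw 2.376 grip 20.0
```

```bash
python3 -m pendant '[0.002,0.004,0,0,0,0,0.003,0.006,0,0,0,0,0.003,0.006,0,0,0,0]' 1 20
python3 st.py
```

```text
clock: 6.1
ee_pos: [0.4531, -0.0228, 0.0657]
eef_rot: [-0.0, 0.372, 0.928, -0.0]
ft_force: [-3.9, -1.7, 4.1]
width: 0.0351
grip_force: 20.0
q [-0.312  0.461  1.818 -0.     0.864 -1.12 ] F tool [ 1.68 -3.95 -4.06] M tool [0.523 0.254 0.037] yaw 2.379 grip 20.0
```

```bash
python3 -m pendant '[0,-0.002,0,0,0,0.05,0,-0.002,0,0,0,0.1,0,-0.002,0.001,0,0,0.15,0,-0.002,0.002,0,0,0.2,0,-0.002,0.003,0,0,0.25,0,-0.002,0.003,0,0,0.3,0,-0.002,0.004,0,0,0.35,0,-0.002,0.004,0,0,0.4,0,-0.002,0.005,0,0,0.45,0,-0.002,0.005,0,0,0.5,0,-0.002,0.005,0,0,0.5]' 1 20
python3 st.py
```

```text
clock: 7.48
ee_pos: [0.4544, -0.0229, 0.0645]
eef_rot: [0.0, 0.92, 0.392, 0.001]
ft_force: [4.2, 2.9, -1.9]
width: 0.0349
grip_force: 20.0
q [-0.312  0.464  1.818  0.002  0.857  0.452] F tool [4.99 1.05 1.95] M tool [-0.074  0.734 -0.013] yaw 0.805 grip 20.0
```

```bash
python3 -m pendant '[0.001,0.001,0,0,0,0.05,0.002,0.001,0,0,0,0.1,0.002,0.001,0.001,0,0,0.15,0.002,0.001,0.002,0,0,0.2,0.002,0.001,0.003,0,0,0.25]' 1 20
python3 st.py
python3 -m pendant '[0,0,0,0,0,0.05,0,0,0.001,0,0,0.08]' 1 20
python3 st.py
```

```text
clock: 8.1
ee_pos: [0.4547, -0.0235, 0.0637]
eef_rot: [0.001, 1.0, 0.009, 0.001]
ft_force: [2.3, -3.1, -1.5]
width: 0.0356
grip_force: 20.0
q [-0.312  0.466  1.817 -0.     0.856  1.241] F tool [2.25 3.12 1.54] M tool [-0.542  0.166 -0.063] yaw 0.017 grip 20.0
clock: 8.35
ee_pos: [0.4549, -0.0238, 0.0636]
eef_rot: [0.001, 0.993, -0.116, 0.001]
ft_force: [2.5, -4.0, 0.2]
width: 0.0348
grip_force: 20.0
q [-3.130e-01  4.660e-01  1.817e+00 -1.000e-03  8.550e-01  1.491e+00] F tool [ 3.34  3.3  -0.21] M tool [-0.592  0.32  -0.519] yaw -0.232 grip 20.0
```

```bash
python3 -m pendant '[0,0,0,0,0,0.04,0,0,0,0,0,0.08,0,0,0,0,0,0.08,0,0,0,0,0,0.08]' 1 20
python3 st.py
```

```text
clock: 8.85
ee_pos: [0.455, -0.0241, 0.0638]
eef_rot: [0.001, 0.971, -0.237, 0.002]
ft_force: [1.3, -5.7, 1.0]
width: 0.0351
grip_force: 20.0
q [-0.313  0.466  1.817 -0.002  0.855  1.738] F tool [ 3.83  4.49 -0.96] M tool [-0.863  0.521 -0.289] yaw -0.479 grip 20.0
```

```bash
python3 look.py pics/w2.png
python3 - <<'E'
import cv2
cv2.imwrite("pics/w2c.png",cv2.resize(cv2.imread("pics/w2.png")[150:420,130:430],(780,594)))
E
```

```text
8.85 [-0.313  0.466  1.817 -0.002  0.855  1.738] [ 0.455  -0.0241  0.0638] [ 8.000e-04  9.714e-01 -2.374e-01  1.700e-03]
cap_b [281.  273.1] 0.65 [ 0.456  -0.0246  0.0595] tool shift/0.25 [ 0.004 -0.     0.017]
mask [280.8 278.8] 0.56 4495 [ 0.4672 -0.0303  0.0905]
proj top centre of TCP xy [281.13685829 310.98116807]
```

View pics/w2c.png

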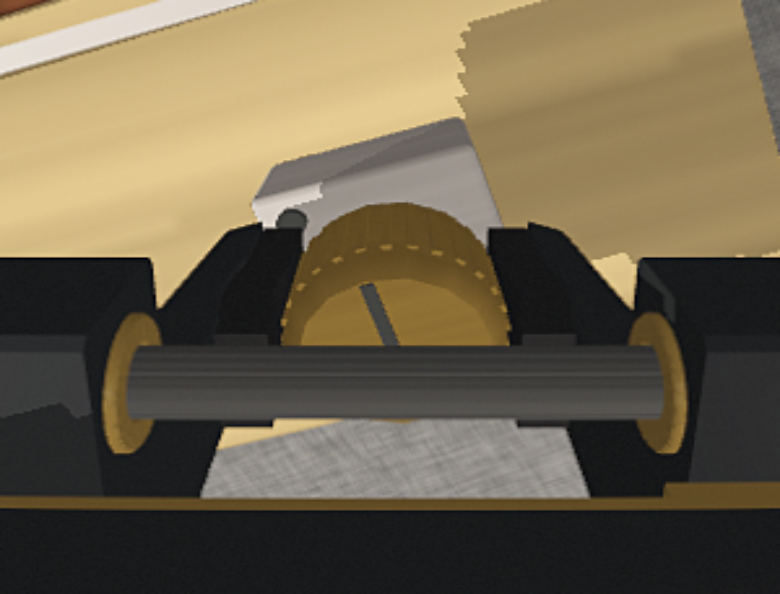

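The cap's index line now points about 25° off the gripper's axis, at crop (367,288). The grip slipped round while the wrist moment rose to about 0.5 N m, so the cap is bottomed. Backing off a quarter turn.

```bash
python3 -m pendant '[0.001,0.001,0,0,0,-0.05,0.002,0.002,-0.001,0,0,-0.1,0.002,0.002,-0.002,0,0,-0.15,0.002,0.002,-0.002,0,0,-0.2,0.002,0.002,-0.003,0,0,-0.25,0.002,0.002,-0.004,0,0,-0.3,0.002,0.002,-0.004,0,0,-0.35,0.002,0.002,-0.005,0,0,-0.4,0.002,0.002,-0.006,0,0,-0.45,0.002,0.002,-0.006,0,0,-0.51,0.002,0.002,-0.006,0,0,-0.51,0.002,0.002,-0.006,0,0,-0.51]' 1 20
python3 st.py
python3 look.py pics/w3.png
python3 - <<'E'
import cv2
cv2.imwrite("pics/w3c.png",cv2.resize(cv2.imread("pics/w3.png")[150:420,130:430],(780,594)))
E
```

```text
clock: 10.55
ee_pos: [0.4543, -0.0225, 0.0652]
eef_rot: [-0.001, 0.847, 0.532, 0.001]
ft_force: [2.0, 10.0, 3.9]
width: 0.0354
grip_force: 20.0
q [-0.312  0.463  1.816  0.003  0.862  0.135] F tool [ 9.91 -2.52 -3.88] M tool [0.481 1.378 0.021] yaw 1.121 grip 20.0
10.55 [-0.312  0.463  1.816  0.003  0.862  0.135] [ 0.4543 -0.0225  0.0652] [-5.000e-04  8.469e-01  5.318e-01  1.100e-03]
cap_b [279.4 274. ] 0.94 [ 0.4531 -0.0212  0.0595] tool shift/0.25 [ 0.002 -0.007  0.023]
mark_b [268.9 277.8] 0.59 [ 0.4555 -0.0074  0.0905] tool shift/0.25 [ 0.057 -0.022 -0.101]
mask [283.3 279.1] 0.84 4687 [ 0.4602 -0.0103  0.0905]
proj top centre of TCP xy [283.32866414 310.56639536]
```

View pics/w3c.png

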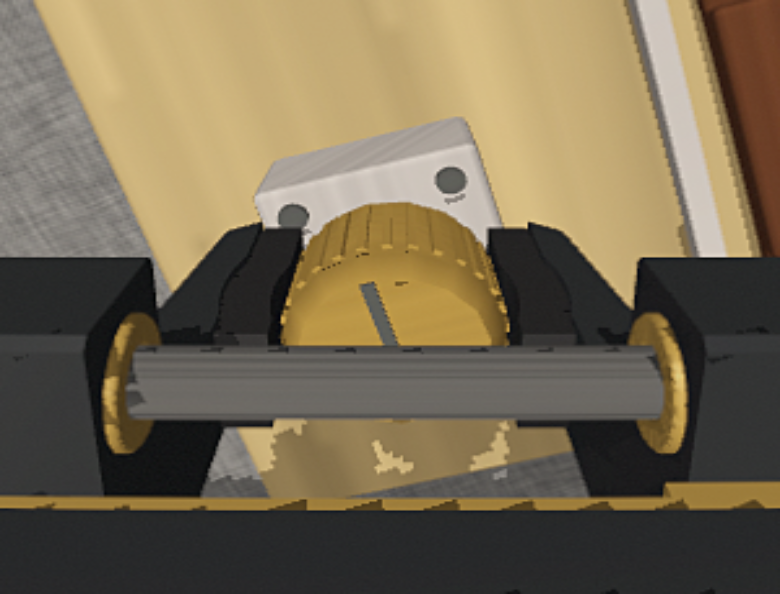

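The index line sits at the same place relative to the gripper (crop 367,288), so the cap turned with it without slipping. The measured yaw went from -0.479 to 1.121, which is 1.60 rad back. The grip is steady at 20 N, so I'm handing in.

```bash
python3 -c "
from bench import *
print(close_job())"
```

```text
the job is handed in; nothing more can be done
None
```

I screwed cap b (opposite the bridge) down until it bottomed out, backed it off about 1.60 rad, and handed the job in at about 10.6 s with the gripper still holding it at 20 N; no verdict was returned.

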